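# Bring the hanging medicine tray along the rail and still it over the serving mat

## Robot

A 7-joint arm with a two-finger parallel gripper is mounted at the origin on the work surface. World frame = base frame: x ahead of the robot, y to its left, z up, the work surface at z = 0. Lengths are in m, angles in rad, forces in N, time in s.
With the tool pointing down it reaches from about 0.4 to 0.85 m from the base axis. Payload 10.4 kg.
Tool frame: the origin (TCP) lies midway between the tips of the shut fingers; the grasp point (between the pads) lies r.grip_point_offset behind it (r.grip_point_offset is the distance from the TCP to the grasp point, in m); z points along the fingers, y is the line along which they close (so a half turn about z gives the same grasp; the last joint's range is limited). The gripper opens to 85 mm and grips with 20 to 120 N. Pads are 22 mm wide; open, the fingers measure 114 mm over their backs; the gripper's body (76 mm by 85 mm) begins 54 mm behind the grasp point. The pads swing forward as they close: fully open they stand 13 mm farther back than shut.
Start: joints at [-1.231, 0.332, -0.065, 1.46, 0.022, 1.35, -0.088], TCP at [0.222, 0.584, 0.231] pointing down, gripper open.
Joint ranges: [-2.6, 2.6], [-0.5, 2.12], [-1.47, 1.34], [0.16, 2.42], [-1.27, 4.41], [0.06, 2.06], [-2.6, 2.6]. Speed limits (rad/s): [2.22, 2.22, 2.79, 2.79, 3.14, 3.14, 3.14].

## Interface

Orientations are given as a unit quaternion [w, x, y, z].
In Python, from bench import r gives the robot as it stands.
- The arm moves only by the tool step_arm, never from a script. Its argument "increments" is a list of rows, each an object with "dp": the shift along the tool's x, y, z in units of 0.2 m (1.0 is 0.2 m), a list of three; "delta_rot": the turn, a rotation vector about the tool's x, y, z in units of 180 degrees (1.0 is 180 degrees), a list of three; "jaw": the closure, from 0 (fully open) to 1 (shut). In form: [{"dp": [tx, ty, tz], "delta_rot": [rx, ry, rz], "jaw": jaw}, ...]. A call has 1 to 8 rows; each row is the pose to reach, as a shift and turn from the pose commanded when the call began, along the tool's axes at that moment, turning the shorter way round; what a row does not reach only later rows make up. A row lasts 1/8 s, in which the tool goes at most 62.5 mm and 10.7 degrees, less where a joint would pass 70% of its speed; a pose out of reach is approached as far as the arm can. A call with a number of a shift or a turn outside -1 to 1 is refused whole. A call with a gripper value outside its range is refused whole. The fingers move at their own pace and stop on an object; "force" is the grip in N (left out, the last holds). Time passes only in rows, so rows that repeat a pose let the fingers close. It gives the time, the measured TCP pose, the force, the opening and the grip force at its end, in the units of the state.
- r.get_state(): the state, without advancing time (a new reading comes with each control period).
- r.snapshot(name): name is "side" or "top" or "wrist"; returns a dict with "image" (480x640x3 uint8, blue, green, red), "fx", "fy", "cx", "cy" (pixels), "k1" (the pictures are not rectified: a ray, as slopes to the right and down, at radius r is drawn at 1 + k1 r^2 times it, then the intrinsics apply), "extrinsics" (4x4, takes a point from camera to world coordinates). Camera axes: x right, y up, looking along -z (the intrinsics and any distortion apply to the point x, -y, -z); pixel columns grow to the right and rows downward; lengths in m; the calibration is good to about 2 mm. A picture is of the moment at which its call begins. There is no depth.
- r.sign_off(): hands the job in; it is judged then, once.
The state is a dict: "time_s": time; "joint_positions": joint angles; "joint_velocities": joint speeds; "joint_efforts": joint torques, N m; "tcp_pos": TCP position; "tool_rot": TCP orientation; "contact_force": force on the tool from outside, world axes, zero at the start; "ft_torque": the same for the moment, N m; "gripper_width": finger opening in m; "grip_force": force on a finger pad.
Only numpy, scipy, OpenCV 4.12 (cv2) and the standard library are available. Lean on these libraries where they do the work, as an engineer would, in place of code of your own. Each camera call takes 0.05 s, during which the arm holds its last target. There are 200 camera calls.

## Task

Take the carrier on the delivery rail by its black grip block, pull the hanging medicine tray out of its parking catch and bring it over the round black rubber mat, so that its foot hangs right over the middle of the mat. It will swing when it comes free: stop the swing by moving the carrier only, without touching the tray, letting it swing so wide that the cups spill (about 30 degrees) or letting it run or knock back against the catch once it is free. Keep it hanging practically still over the mat for at least three seconds, then let go and leave it there at rest, with the discs, mug and jar on the table undisturbed.

Things in the scene. Friction and masses are not known exactly. Their poses are not given: they have to be found in the camera images.
- rail_frame: fixed delivery rail: a level aluminium bar 24 x 24 mm, 920 mm long, its top 284 mm above the table, on two posts. Origin on the table under the middle of the bar; its y axis runs along the bar, z up. The carrier starts 200 mm from the middle on the +y side and travels towards -y.
- carrier (a joint): travel of the carrier along the rail in m: 0 at the parking catch (start), growing towards the rail frame's -y, 0.44 at the other end. It is a stiff slide (nominal 3.5 N friction) and stays where it is left. Carrier 70 mm long, 300 g.
- carrier_grip (a point): centre of the carrier's black upright grip block, 30 x 30 mm in plan with faces along the rail frame's x and y; this point is 322 mm above the table, the block's top 347 mm and the carrier's shoulder below it 294 mm. Take it from above.
- swing (a joint): swing of the hanging tray about its axle under the carrier, in rad: 0 hanging plumb, positive when the foot is swung ahead in the direction of travel (rail frame -y). Almost undamped: the swing dies away only over some 50 s. Nominal period 1.13 s (it moves like a simple pendulum 0.31 m long hung from the carrier), hidden load changes this by a few per cent.
- tray: white tray 150 mm (across the rail) x 400 mm (along it) x 30 mm on steel hangers, with jars and cups fixed in it, nominal 0.78 kg in all. Origin on its axle, 240 mm above the table; tray underside 105 mm below it, z up when plumb.
- tray_foot (a point): tip of the round foot rod (16 mm thick, rounded end) under the tray's middle, 198 mm below the axle; hanging plumb it is 42 mm above the table and straight below the carrier grip.
- catch: fixed steel parking catch on the table under the rail's +y part, in front of the foot. Its tongue is 50 mm wide, 10 mm thick along the rail and 53.5 mm high. Pulling the carrier about 80 mm along makes the foot climb over the tongue: the tray lags to about -0.35 rad, then snaps free and swings.
- catch_lip (a point): top centre of the catch's tongue, axes as the rail frame.
- serving_mat: fixed round black rubber mat, 120 mm across, 4 mm thick, lying on the table straight under the rail; origin at the centre of its underside.
- disc1: black game disc, 38 mm across, 20 mm high, white top, on the table beyond the rail; leave alone. Origin at the centre of its underside.
- disc2: as disc1, on the table on the robot's side of the rail; leave alone.
- disc3: as disc1, on the table under the rail between the catch and the rubber mat; leave alone. Origin at the centre of its underside.
- disc4: as disc1, on the table under the far end of the rail; leave alone. Origin at the centre of its underside.
- mug: white mug, 76 mm across, 90 mm high; leave alone. Origin at the centre of its underside.
- pill_bottle: small white jar, 48 mm across, 75 mm high; leave alone. Origin at the centre of its underside.
Not all that is in view belongs to the job. What is meant by the serving_mat is not blue or pink, and is the larger of those in its own colour.

How it is judged:
By the outcome, as a careful person would: the job done as asked, in the order asked, and still so for the second after the job is handed in, with the robot touching nothing.
It also fails if it takes over 42 s, if anything falls off the work surface, if the arm or the gripper's body presses on something with over 40 N, if the wrist force passes 120 N, or if a joint passes its speed limit or range.

## Working session

There is one attempt and no reset: what is moved stays moved. The work goes in short steps, Python scripts to look and compute and a tool call to move; the robot and the scene stay as the last step left them, time stands still between calls to the robot, and variables do not carry over. Pictures are saved under pics/ and viewed, at most 11 in all, crops included, and the job is handed in when it is done.

Besides the shell and the picture viewer there is one more tool, called after "Emit:" as name(argument=value, ...), one argument or row to a line, values as JSON. step_arm: Moves the arm, as the interface text tells. Shifts and turns lie within -1 to 1; 1 stands for 0.2 m of shift or 180 degrees of turn. Its arguments: {"type":"object","properties":{"increments":{"type":"array"},"force":{"type":"number"}},"required":["increments"]}

```bash
mkdir -p pics; ls; python3 - <<'E'
from bench import r
import cv2,numpy as np,pickle
d={}
for n in("side","top","wrist"):
    s=r.snapshot(n); d[n]=s; cv2.imwrite(f"pics/{n}0.png",s["image"])
    print(n,[round(s[k],3) for k in("fx","fy","cx","cy","k1")]); print(np.round(s["extrinsics"],3))
pickle.dump(d,open("s0.pkl","wb"))
st=r.get_state()
print({k:np.round(v,3) for k,v in st.items()}, r.grip_point_offset)
E
```

```text
pics
side [448.868, 448.868, 317.079, 239.193, 0.014]
[[ 0.943  0.216 -0.254  0.291]
 [-0.333  0.637 -0.695 -0.634]
 [ 0.012  0.74   0.672  0.77 ]
 [ 0.     0.     0.     1.   ]]
top [586.405, 586.405, 313.474, 251.8, 0.028]
[[-0.011  0.982 -0.188  0.267]
 [-1.    -0.014 -0.014 -0.038]
 [-0.016  0.188  0.982  1.379]
 [ 0.     0.     0.     1.   ]]
wrist [333.164, 333.164, 322.129, 241.544, -0.059]
[[ 0.355 -0.886 -0.299  0.145]
 [ 0.935  0.336  0.114  0.615]
 [-0.001 -0.32   0.947  0.373]
 [ 0.     0.     0.     1.   ]]
{'time_s': np.float64(0.15), 'joint_positions': array([-1.231,  0.333, -0.065,  1.461,  0.022,  1.35 , -0.089]), 'joint_velocities': array([ 0.001, -0.   , -0.001, -0.003,  0.003,  0.   , -0.001]), 'joint_efforts': array([ 1.0000e-03, -6.2583e+01,  4.9000e-02, -3.9185e+01,  1.6000e-02,
        8.0000e-03,  0.0000e+00]), 'tcp_pos': array([0.222, 0.584, 0.231]), 'tool_rot': array([-0.   ,  0.18 ,  0.984, -0.001]), 'contact_force': array([-0.097,  0.677,  0.775]), 'ft_torque': array([-0.002,  0.011,  0.021]), 'grip_force': np.float64(0.0), 'gripper_width': np.float64(0.085)} 0.0187
```

View pics/side0.png

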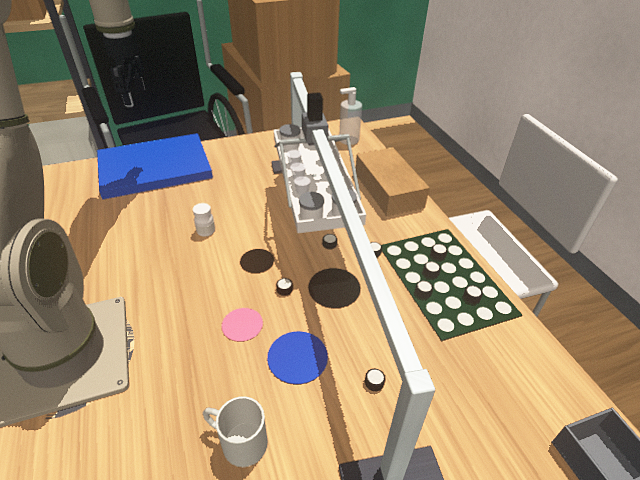

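View pics/top0.png

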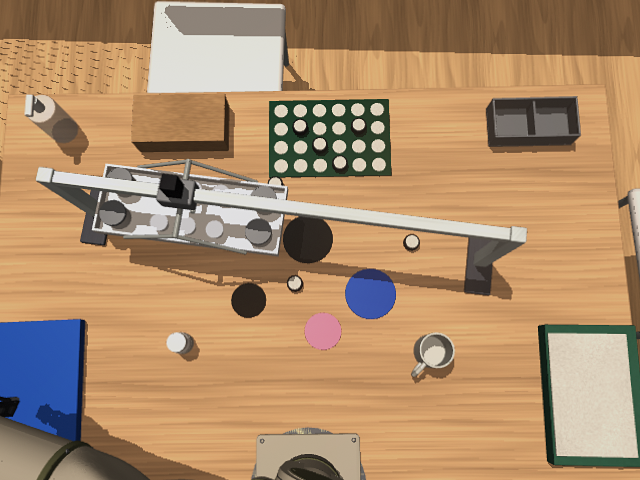

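The side view shows the rail running from (297,75) to (415,385), with the grip block near (315,103) and the large black mat at (334,288). In the top view the block is at (172,187), the mat at (308,240), and the rail ends at (45,175) and (520,235). Next I'll measure these.

```bash
cat > h.py <<'E'
import cv2,numpy as np,pickle
def und(s,uv):
    uv=np.atleast_2d(np.float64(uv)); d=(uv-[s["cx"],s["cy"]])/[s["fx"],s["fy"]]
    p=d.copy()
    for _ in range(20): p=d/(1+s["k1"]*(p**2).sum(1,keepdims=True))
    return p
def ray(s,uv):
    p=und(s,uv); E=s["extrinsics"]
    D=np.c_[p[:,0],-p[:,1],-np.ones(len(p))]@E[:3,:3].T
    return E[:3,3],D/np.linalg.norm(D,axis=1,keepdims=True)
def plane(s,uv,z):
    o,D=ray(s,uv); return o+D*((z-o[2])/D[:,2])[:,None]
def proj(s,P):
    E=s["extrinsics"]; q=(np.atleast_2d(P)-E[:3,3])@E[:3,:3]
    a=np.c_[q[:,0],-q[:,1]]/-q[:,2:]; a=a*(1+s["k1"]*(a**2).sum(1,keepdims=True))
    return a*[s["fx"],s["fy"]]+[s["cx"],s["cy"]]
def tri(sa,ua,sb,ub):
    o1,d1=ray(sa,ua);o2,d2=ray(sb,ub);d1=d1[0];d2=d2[0]
    t=np.linalg.lstsq(np.c_[d1,-d2],o2-o1,rcond=None)[0]
    a=o1+t[0]*d1;b=o2+t[1]*d2
    return (a+b)/2,np.linalg.norm(a-b)
E
python3 - <<'E'
from h import *
d=pickle.load(open("s0.pkl","rb"))
from scipy.optimize import least_squares
for n,c in(("top",(308,240)),("side",(334,288)),("top",(249,300)),("side",(257,261))):
    s=d[n];m=(s["image"].max(2)<55).astype(np.uint8)
    _,lab=cv2.connectedComponents(m); l=lab[c[1],c[0]]
    cs,_=cv2.findContours((lab==l).astype(np.uint8),cv2.RETR_EXTERNAL,cv2.CHAIN_APPROX_NONE)
    P=plane(s,cs[0][:,0],.004)[:,:2]
    f=least_squares(lambda q:np.hypot(*(P-q[:2]).T)-q[2],[*P.mean(0),.05],loss="soft_l1",f_scale=.002)
    print(n,c,np.round(f.x,4),len(P),(lab==l).sum(),round(f.cost*1e6,2))
# rail edges in top/side: bright pixels
for n,sl in(("top",[(x) for x in range(220,500,40)]),):
    s=d[n];g=s["image"].min(2).astype(int)
    for x in sl:
        y0=int(181+(x-90)*.127);col=g[y0-22:y0+25,x]
        print(x,y0-22,list(col))
a=cv2.resize(d["top"]["image"][160:220,140:220],None,fx=5,fy=5,interpolation=cv2.INTER_CUBIC)
b=cv2.resize(d["side"]["image"][80:140,280:360],None,fx=5,fy=5,interpolation=cv2.INTER_CUBIC)
c=cv2.resize(d["top"]["image"][160:200,30:70],None,fx=6,fy=6,interpolation=cv2.INTER_CUBIC)
e=cv2.resize(d["top"]["image"][215:255,490:530],None,fx=6,fy=6,interpolation=cv2.INTER_CUBIC)
g=cv2.resize(d["side"]["image"][360:400,390:440],None,fx=6,fy=6,interpolation=cv2.INTER_CUBIC)
can=np.zeros((560,800,3),np.uint8);can[:300,:400]=a;can[:300,400:]=b;can[310:550,:240]=c;can[310:550,245:485]=e;can[310:550,490:790]=g
cv2.imwrite("pics/crop1.png",can)
E
```

```text
top (308, 240) [ 0.5621 -0.004   0.0571] 137 1799 145.18
side (334, 288) [ 0.5083 -0.4287  0.0298] 1 291963 0.0
top (249, 300) [0.4175 0.1361 0.0388] 94 898 20.99
side (257, 261) [ 0.5083 -0.4287  0.0298] 1 291963 0.0
220 175 [np.int64(107), np.int64(94), np.int64(118), np.int64(225), np.int64(156), np.int64(77), np.int64(68), np.int64(68), np.int64(101), np.int64(153), np.int64(194), np.int64(197), np.int64(196), np.int64(196), np.int64(194), np.int64(221), np.int64(212), np.int64(219), np.int64(219), np.int64(215), np.int64(213), np.int64(216), np.int64(219), np.int64(221), np.int64(220), np.int64(218), np.int64(221), np.int64(220), np.int64(137), np.int64(71), np.int64(63), np.int64(90), np.int64(211), np.int64(227), np.int64(224), np.int64(223), np.int64(224), np.int64(224), np.int64(224), np.int64(226), np.int64(230), np.int64(168), np.int64(133), np.int64(123), np.int64(120), np.int64(121), np.int64(118)]
260 180 [np.int64(107), np.int64(106), np.int64(131), np.int64(216), np.int64(233), np.int64(124), np.int64(117), np.int64(135), np.int64(134), np.int64(134), np.int64(134), n
[... 3361 characters left out ...]
5 [np.int64(110), np.int64(102), np.int64(96), np.int64(96), np.int64(101), np.int64(104), np.int64(108), np.int64(115), np.int64(119), np.int64(117), np.int64(113), np.int64(107), np.int64(107), np.int64(108), np.int64(110), np.int64(108), np.int64(112), np.int64(204), np.int64(214), np.int64(209), np.int64(210), np.int64(212), np.int64(213), np.int64(213), np.int64(212), np.int64(212), np.int64(213), np.int64(218), np.int64(166), np.int64(90), np.int64(70), np.int64(87), np.int64(105), np.int64(106), np.int64(101), np.int64(100), np.int64(102), np.int64(111), np.int64(114), np.int64(111), np.int64(110), np.int64(107), np.int64(98), np.int64(93), np.int64(102), np.int64(104), np.int64(104)]
```

View pics/crop1.png

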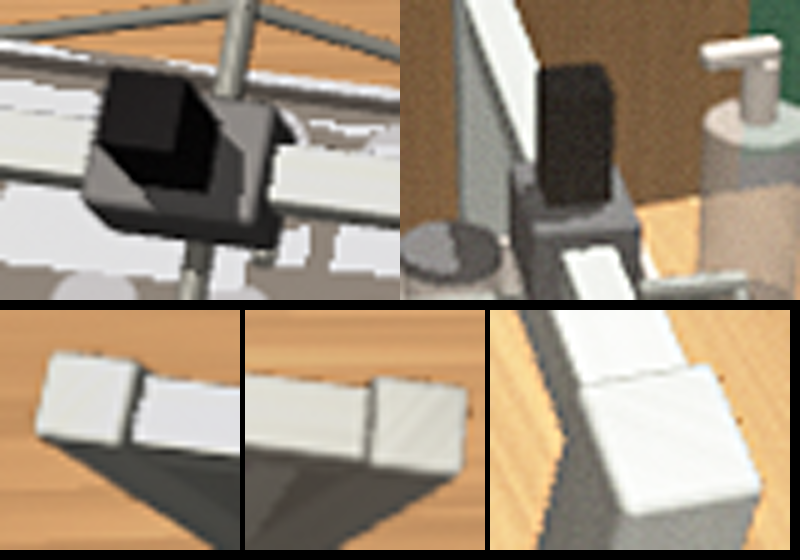

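The crop shows the block's top face centred at top-view pixel (168.4,181.6) and side-view pixel (314.8,94.4), plus the rail's square end caps. I'll turn these into positions and fit the mat properly.

```bash
python3 - <<'E'
from h import *
from scipy.optimize import least_squares
d=pickle.load(open("s0.pkl","rb"));T,S=d["top"],d["side"]
P,g=tri(T,(168.4,181.6),S,(314.8,94.4));print("block top tri",np.round(P,4),"gap",round(g,4))
print("block top on z=.347",np.round(plane(T,(168.4,181.6),.347),4),np.round(plane(S,(314.8,94.4),.347),4))
# rail centreline
G=T["image"].min(2).astype(float);up=[];lo=[]
for x in range(296,470,4):
    y0=int(181+(x-90)*.127);c=G[y0-10:y0+12,x];k=np.arange(len(c))
    # subpixel crossings at 160 / 148
    i=np.where((c[:-1]<160)&(c[1:]>=160))[0][0];up.append((x,y0-10+i+(160-c[i])/(c[i+1]-c[i])))
    j=np.where((c[:-1]>=148)&(c[1:]<148))[0][-1];lo.append((x,y0-10+j+(c[j]-148)/(c[j]-c[j+1])))
U=plane(T,up,.284)[:,:2];L=plane(T,lo,.284)[:,:2]
lU=np.polyfit(U[:,1],U[:,0],1);lL=np.polyfit(L[:,1],L[:,0],1);l=(lU+lL)/2
print("rail edges x=a y+b",lU,lL,"width",(lU[1]-lL[1])*np.cos(np.arctan(l[0])))
# end caps: outer corners, top view (z .284?) 
f=lambda X,Y,ox,oy,u0,v0,k:(u0+(X-ox+.5)/k-.5,v0+(Y-oy+.5)/k-.5)
e1=[f(53,352,0,310,30,160,6),f(38,437,0,310,30,160,6)];e2=[f(466,385,245,310,490,215,6),f(460,470,245,310,490,215,6)]
A=plane(T,e1,.284).mean(0);B=plane(T,e2,.284).mean(0);print("ends",A,B,np.linalg.norm(A-B),"mid",(A+B)/2)
for n,s,c,th in(("top",T,(308,240),55),("side",S,(334,288),70)):
    im=s["image"].max(2);print(n,"val",im[c[1],c[0]])
    roi=np.zeros_like(im);roi[c[1]-40:c[1]+40,c[0]-40:c[0]+40]=1
    m=((im<th)&(roi>0)).astype(np.uint8);_,lab=cv2.connectedComponents(m)
    cs,_=cv2.findContours((lab==lab[c[1],c[0]]).astype(np.uint8),cv2.RETR_EXTERNAL,cv2.CHAIN_APPROX_NONE)
    Q=plane(s,cs[0][:,0],.004)[:,:2];q0=Q.mean(0)
    fit=least_squares(lambda q:np.hypot(*(Q-q).T)-.0595,q0,loss="cauchy",f_scale=.001)
    r_=np.hypot(*(Q-fit.x).T)-.0595
    print(n,"mat",np.round(fit.x,4),len(Q),"inl",(abs(r_)<.002).sum(),"offrail",fit.x[0]-np.polyval(l,fit.x[1]))
    y=fit.x[1]
print("l",l)
E
```

```text
block top tri [0.5994 0.2407 0.3497] gap 0.0008
block top on z=.347 [[0.5999 0.2415 0.347 ]] [[0.6019 0.2465 0.347 ]]
rail edges x=a y+b [0.14563814 0.57591371] [0.14600502 0.55305384] width 0.022620634347075324
ends [0.63991711 0.51522506 0.284     ] [ 0.50518004 -0.42530785  0.284     ] 0.9501348540302156 mid [0.57254858 0.04495861 0.284     ]
top val 45
top mat [ 0.565  -0.0046] 137 inl 75 offrail 0.0011468576704494193
side val 62
side mat [ 0.5646 -0.0055] 127 inl 68 offrail 0.0009379074014799205
l [0.14582158 0.56448377]
```

Emit:
step_arm(
  increments=[
    {"dp": [0,0,-0.3],"delta_rot": [0,0,0],"jaw": 0},
    {"dp": [0,0,-0.6],"delta_rot": [0,0,0],"jaw": 0},
    {"dp": [-0.1,-0.04,-0.84],"delta_rot": [0,0,0],"jaw": 0},
    {"dp": [-0.3,-0.12,-0.84],"delta_rot": [0,0,0],"jaw": 0},
    {"dp": [-0.5,-0.2,-0.84],"delta_rot": [0,0,0],"jaw": 0},
    {"dp": [-0.7,-0.28,-0.84],"delta_rot": [0,0,0],"jaw": 0},
    {"dp": [-0.85,-0.33,-0.84],"delta_rot": [0,0,0],"jaw": 0},
    {"dp": [-1,-0.39,-0.84],"delta_rot": [0,0,0],"jaw": 0},
  ],
)

```text
time_s: 1.15
tcp_pos: [0.3819, 0.4395, 0.3991]
tool_rot: [-0.0, 0.18, 0.984, -0.0]
contact_force: [0.7, 0.7, 0.6]
gripper_width: 0.0854
grip_force: 0.0
```

Emit:
step_arm(
  increments=[
    {"dp": [-0.2,-0.08,0],"delta_rot": [0,0,0],"jaw": 0},
    {"dp": [-0.4,-0.16,0],"delta_rot": [0,0,0],"jaw": 0},
    {"dp": [-0.6,-0.24,0],"delta_rot": [0,0,-0.02],"jaw": 0},
    {"dp": [-0.8,-0.31,0],"delta_rot": [0,0,-0.04],"jaw": 0},
    {"dp": [-0.95,-0.37,0],"delta_rot": [0,0,-0.06],"jaw": 0},
    {"dp": [-1,-0.39,0],"delta_rot": [0,0,-0.069],"jaw": 0},
    {"dp": [-1,-0.39,0],"delta_rot": [0,0,-0.069],"jaw": 0},
    {"dp": [-1,-0.39,0],"delta_rot": [0,0,-0.069],"jaw": 0},
  ],
)

```text
time_s: 2.15
tcp_pos: [0.5398, 0.2973, 0.3992]
tool_rot: [-0.0, 0.073, 0.997, 0.0]
contact_force: [-0.8, 0.5, -0.1]
gripper_width: 0.0855
grip_force: 0.0
```

```bash
cat >> h.py <<'E'
from scipy.spatial.transform import Rotation as R
def Rt(st): q=st["tool_rot"]; return R.from_quat([q[1],q[2],q[3],q[0]])
TH=np.arctan(.1458); RY=np.array([np.sin(TH),np.cos(TH),0]); RX=np.array([np.cos(TH),-np.sin(TH),0])
def goal(st,p):
    r=Rt(st); des=R.from_matrix(np.c_[-RX,RY,[0,0,-1]])
    dr=(r.inv()*des).as_rotvec()/np.pi
    print("dp",np.round(r.inv().apply(np.array(p)-st["tcp_pos"])/.2,4),"rot",np.round(dr,4),"tcp",np.round(st["tcp_pos"],4),"t",st["time_s"])
E
python3 - <<'E'
from bench import r
from h import *
goal(r.get_state(),[.600,.242,.40])
s=r.snapshot("wrist");cv2.imwrite("pics/w1.png",s["image"]);pickle.dump(s,open("w1.pkl","wb"))
print(proj(s,[[.6,.242,.347]]))
E
```

```text
dp [-0.3379 -0.2301 -0.0042] rot [ 0.0001 -0.0001 -0.0002] tcp [0.5398 0.2973 0.3992] t 2.15
[[254.91743603 355.03773607]]
```

View pics/w1.png

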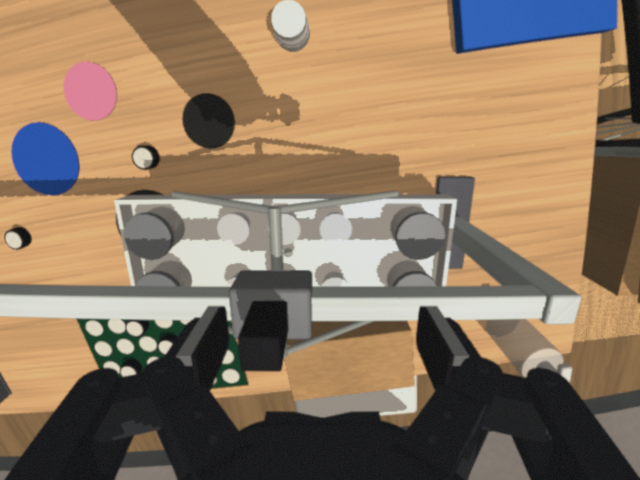

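The wrist view shows the block's top face at about (262,352), the fingers on either side, and the whole tray between (118,200) and (455,280). Next I move above the block and check the centring.

Emit:
step_arm(
  increments=[
    {"dp": [-0.15,-0.1,0],"delta_rot": [0,0,0],"jaw": 0},
    {"dp": [-0.3,-0.2,0],"delta_rot": [0,0,0],"jaw": 0},
    {"dp": [-0.338,-0.225,0],"delta_rot": [0,0,0],"jaw": 0},
    {"dp": [-0.338,-0.225,0],"delta_rot": [0,0,0],"jaw": 0},
  ],
)

```text
time_s: 2.7
tcp_pos: [0.6005, 0.2427, 0.3992]
tool_rot: [-0.0, 0.073, 0.997, 0.0]
contact_force: [-1.1, 0.2, 0.4]
gripper_width: 0.0854
grip_force: 0.0
```

```bash
python3 - <<'E'
from bench import r
from h import *
goal(r.get_state(),[.600,.242,.303])
s=r.snapshot("wrist");a=pickle.load(open("w1.pkl","rb"))
pickle.dump(s,open("w2.pkl","wb"))
print(proj(s,[[.6,.242,.347]]),proj(s,[r.get_state()["tcp_pos"]]))
can=np.hstack([cv2.resize(i["image"][y:y+100,x:x+100],None,fx=4,fy=4,interpolation=cv2.INTER_CUBIC) for i,x,y in((a,215,290),(s,270,290))])
cv2.imwrite("pics/w2.png",can)
E
```

```text
dp [ 0.0016 -0.0039  0.4809] rot [ 0.0001 -0.0001 -0.0004] tcp [0.6005 0.2427 0.3992] t 2.7
[[318.7166246 266.1741433]] [[320.62644626 307.83025544]]
```

View pics/w2.png

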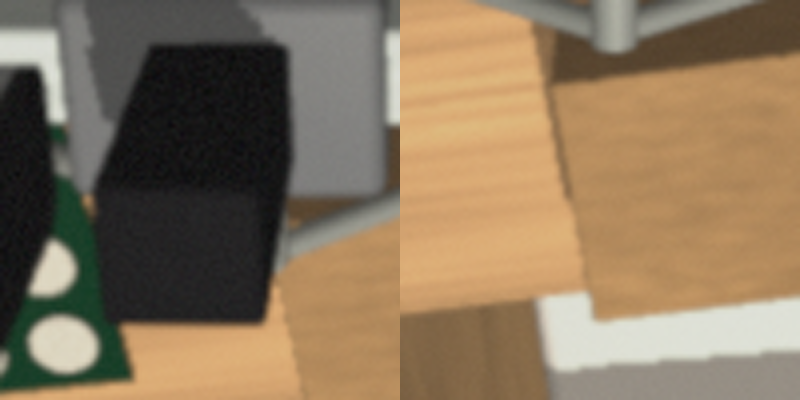

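In the left crop (first wrist view) the block's top face is centred at pixel (260.6,353.9). The right crop missed the block, so I'll check it by mask in the second frame.

```bash
python3 - <<'E'
from h import *
a=pickle.load(open("w1.pkl","rb"));s=pickle.load(open("w2.pkl","rb"))
print("w1 plane",plane(a,(260.6,353.9),.347))
g=s["image"].max(2)
m=(g<70).astype(np.uint8);_,lab=cv2.connectedComponents(m);l=lab[266,319];ys,xs=np.where(lab==l);print(xs.min(),xs.max(),ys.min(),ys.max())
for y in range(220,305,6):
    x=xs[ys==y]; print(y,(x.min(),x.max()) if len(x) else None, int(g[y,319]))
print("tri2",tri(a,(260.6,353.9),s,(321,266)))
E
```

```text
w1 plane [[0.59959991 0.24619137 0.347     ]]
299 346 222 286
220 None 80
226 (np.int64(303), np.int64(342)) 20
232 (np.int64(302), np.int64(343)) 23
238 (np.int64(301), np.int64(344)) 20
244 (np.int64(299), np.int64(346)) 20
250 (np.int64(300), np.int64(346)) 45
256 (np.int64(301), np.int64(346)) 43
262 (np.int64(301), np.int64(346)) 46
268 (np.int64(302), np.int64(345)) 45
274 (np.int64(302), np.int64(345)) 43
280 (np.int64(302), np.int64(345)) 42
286 (np.int64(303), np.int64(345)) 72
292 None 126
298 None 127
304 None 88
tri2 (array([0.60314337, 0.24369652, 0.34117351]), np.float64(0.0017139176782398262))
```

Emit:
step_arm(
  increments=[
    {"dp": [0,0.009,0.15],"delta_rot": [0,0,0],"jaw": 0},
    {"dp": [0,0.009,0.3],"delta_rot": [0,0,0],"jaw": 0},
    {"dp": [0,0.009,0.42],"delta_rot": [0,0,0],"jaw": 0},
    {"dp": [0,0.009,0.47],"delta_rot": [0,0,0],"jaw": 0},
    {"dp": [0,0.009,0.475],"delta_rot": [0,0,0],"jaw": 0},
    {"dp": [0,0.009,0.475],"delta_rot": [0,0,0],"jaw": 0.2},
  ],
)

```text
time_s: 3.5
tcp_pos: [0.6011, 0.2444, 0.3055]
tool_rot: [0.001, 0.073, 0.997, 0.001]
contact_force: [0.4, -0.0, -0.3]
gripper_width: 0.0695
grip_force: 0.0
```

Emit:
step_arm(
  increments=[
    {"dp": [0,0,0],"delta_rot": [0,0,0],"jaw": 0.4},
    {"dp": [0,0,0],"delta_rot": [0,0,0],"jaw": 0.6},
    {"dp": [0,0,0],"delta_rot": [0,0,0],"jaw": 0.8},
    {"dp": [0,0,0],"delta_rot": [0,0,0],"jaw": 0.8},
    {"dp": [0,0,0],"delta_rot": [0,0,0],"jaw": 0.8},
    {"dp": [0,0,0],"delta_rot": [0,0,0],"jaw": 0.8},
  ],
  force=60,
)

```text
time_s: 4.25
tcp_pos: [0.6011, 0.2434, 0.3049]
tool_rot: [0.0, 0.073, 0.997, -0.0]
contact_force: [-3.2, -3.9, 4.9]
gripper_width: 0.0293
grip_force: 61.5
```

```bash
python3 - <<'E'
from bench import r
from h import *
st=r.get_state();goal(st,[.600,.244,.303]);print({k:np.round(st[k],3) for k in("contact_force","ft_torque","grip_force","gripper_width","tcp_pos")})
s=r.snapshot("wrist");cv2.imwrite("pics/w3.png",s["image"]);pickle.dump(s,open("w3.pkl","wb"))
E
```

```text
dp [0.0059 0.002  0.0094] rot [-0.      0.0001 -0.0006] tcp [0.6011 0.2434 0.3049] t 4.25
{'contact_force': array([-3.168, -3.903,  4.857]), 'ft_torque': array([-0.74 ,  0.598,  0.123]), 'grip_force': np.float64(61.485), 'gripper_width': np.float64(0.029), 'tcp_pos': array([0.601, 0.243, 0.305])}
```

View pics/w3.png

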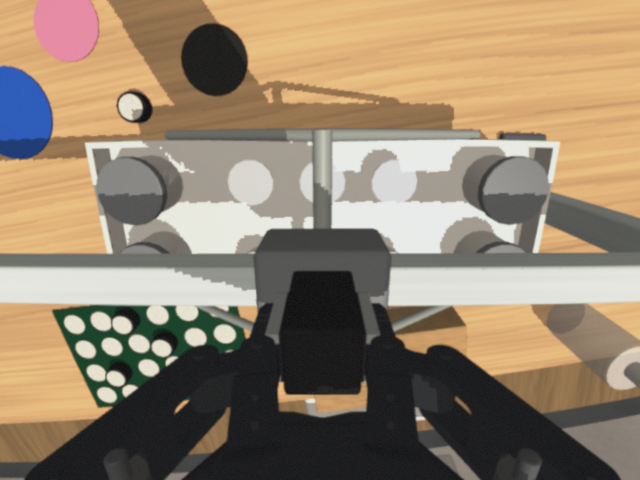

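The gripper holds the block (29 mm opening, 61 N), and the tray's near rim is clearly visible with corners at (88,143) and (558,143). I'll write a swing measurement from those corners and start the pull.

```bash
cat >> h.py <<'E'
P0=np.array([.5645,0,0])  # a point of the rail line; along-travel coordinate s=-(p-P0).RY
def rim(s,off=.075,cut=248):
    """near-rim corners of the tray in the wrist view -> swing, centre (travel coord, z)"""
    hsv=cv2.cvtColor(s["image"],cv2.COLOR_BGR2HSV)
    m=((hsv[...,1]<70)&(hsv[...,2]>95)).astype(np.uint8);m[cut:]=0
    n,lab,stt,_=cv2.connectedComponentsWithStats(m)
    k=1+np.argmax(stt[1:,4]);ys,xs=np.where(lab==k)
    a=np.argmin(xs+ys);b=np.argmax(xs-ys);uv=[(xs[a],ys[a]),(xs[b],ys[b])]
    o,D=ray(s,uv);nn=RX;t=((-off)-(o-P0)@nn)/(D@nn);P=o+D*t[:,None]
    S=-(P-P0)@RY;Z=P[:,2]
    return np.arctan2(Z[0]-Z[1],S[0]-S[1]),uv,S,Z
E
python3 - <<'E'
from h import *
print(rim(pickle.load(open("w3.pkl","rb"))), rim(pickle.load(open("w2.pkl","rb"))))
E
```

```text
(np.float64(-0.8474695225645185), [(np.int64(85), np.int64(142)), (np.int64(639), np.int64(218))], array([-0.05086409, -0.27438619]), array([0.16874668, 0.42189437])) (np.float64(-0.013424949404328156), [(np.int64(0), np.int64(218)), (np.int64(638), np.int64(219))], array([-0.21736341, -0.27466926]), array([0.51423069, 0.51500006]))
```

Emit:
step_arm(
  increments=[
    {"dp": [0,-0.02,0],"delta_rot": [0,0,0],"jaw": 0.8},
    {"dp": [0,-0.06,0],"delta_rot": [0,0,0],"jaw": 0.8},
    {"dp": [0,-0.1,0],"delta_rot": [0,0,0],"jaw": 0.8},
    {"dp": [0,-0.14,0],"delta_rot": [0,0,0],"jaw": 0.8},
    {"dp": [0,-0.18,0],"delta_rot": [0,0,0],"jaw": 0.8},
    {"dp": [0,-0.22,0],"delta_rot": [0,0,0],"jaw": 0.8},
    {"dp": [0,-0.26,0],"delta_rot": [0,0,0],"jaw": 0.8},
    {"dp": [0,-0.29,0],"delta_rot": [0,0,0],"jaw": 0.8},
  ],
)

```text
time_s: 5.3
tcp_pos: [0.5928, 0.1869, 0.3049]
tool_rot: [0.001, 0.073, 0.997, 0.001]
contact_force: [3.4, 4.6, 6.5]
gripper_width: 0.0296
grip_force: 61.5
```

```bash
python3 - <<'E'
from bench import r
from h import *
st=r.get_state();print(np.round(st["tcp_pos"],4),np.round(st["contact_force"],2),st["time_s"])
s=r.snapshot("wrist");cv2.imwrite("pics/w4.png",s["image"]);print(rim(s))
E
```

```text
[0.5928 0.1869 0.3049] [3.42 4.65 6.48] 5.3
(np.float64(-0.26516514028726035), [(np.int64(146), np.int64(139)), (np.int64(629), np.int64(146))], array([-0.02821385, -0.39436493]), array([0.13182388, 0.23125582]))
```

View pics/w4.png

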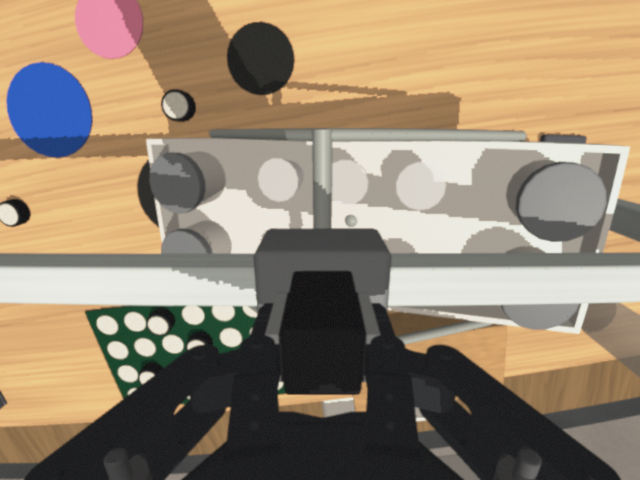

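The tray lags against the catch, with rim corners at (148,140) and (628,147). The rim plane is seen almost edge-on, so I'll measure swing by intersecting the corner rays with the corner's circle about the axle instead.

```bash
cat >> h.py <<'E'
def trav(p): return -(np.asarray(p)-P0)@RY
def swing(s,tcp):
    """rays to the near rim corners, in the plane of the swing, cut with the corner's circle about the axle"""
    hsv=cv2.cvtColor(s["image"],cv2.COLOR_BGR2HSV)
    m=((hsv[...,1]<70)&(hsv[...,2]>95)).astype(np.uint8);m[:105]=0;m[182:]=0
    n,lab,stt,_=cv2.connectedComponentsWithStats(m)
    k=1+np.argmax(stt[1:,4]);ys,xs=np.where(lab==k)
    a=np.argmin(xs+ys);b=np.argmax(xs-ys);uv=[(int(xs[a]),int(ys[a])),(int(xs[b]),int(ys[b]))]
    o,D=ray(s,uv);c=np.array([trav(o)-trav(tcp),o[2]-.24]);out=[]
    for d,sg in zip(D,(1,-1)):
        v=np.array([-d@RY,d[2]]);v/=np.linalg.norm(v);bq=c@v;t=-bq+np.sqrt(bq**2-c@c+.2**2+.075**2)
        q=c+t*v;e=np.arctan2(q[1],sg*q[0])-np.arctan2(-.075,.2);out.append(sg*e)
    return np.round(out,3),uv
E
python3 - <<'E'
from h import *
from bench import r
for n,t in(("w3.pkl",[.6011,.2434,.3049]),):print(swing(pickle.load(open(n,"rb")),t))
st=r.get_state();print(st["time_s"],np.round(st["contact_force"],1),swing(r.snapshot("wrist"),st["tcp_pos"]))
E
```

```text
(array([-0.01 , -0.001]), [(85, 142), (558, 141)])
5.35 [1.  2.8 5.1] (array([-0.288, -0.283]), [(147, 139), (630, 146)])
```

Emit:
step_arm(
  increments=[
    {"dp": [0,-0.025,0],"delta_rot": [0,0,0],"jaw": 0.8},
    {"dp": [0,-0.05,0],"delta_rot": [0,0,0],"jaw": 0.8},
  ],
)

```text
time_s: 5.65
tcp_pos: [0.5914, 0.1774, 0.3049]
tool_rot: [0.001, 0.073, 0.997, 0.001]
contact_force: [3.2, 4.6, 5.7]
gripper_width: 0.0301
grip_force: 61.5
```

```bash
cat > q.py <<'E'
from h import *
from bench import r
import sys
for _ in range(int(sys.argv[1])):
    st=r.get_state();print(round(st["time_s"],3),"s",round(trav(st["tcp_pos"]),4),np.round(st["contact_force"],1),*swing(r.snapshot("wrist"),st["tcp_pos"]))
E
python3 q.py 1
```

```text
5.65 s -0.1794 [3.2 4.6 5.7] [-0.332 -0.316] [(156, 138), (639, 147)]
```

```bash
cat > plan.py <<'E'
"""plan.py theta dtheta dist N [T] [xmax]: carrier rows (units of 0.2 m along travel) that end still at dist, starting at rest"""
import sys,numpy as np
from scipy.optimize import minimize
th0,w0,dist=map(float,sys.argv[1:4]);N=int(sys.argv[4]);T=float(sys.argv[5]) if len(sys.argv)>5 else 1.13
xmax=float(sys.argv[6]) if len(sys.argv)>6 else dist+.1
om=2*np.pi/T;L=9.81/om**2;h=.125;n=10;lag=.03
def sim(x):
    X=np.r_[0,x];tt=np.arange((N+2)*n)*h/n;  # dense command, first-order smoothing
    c=np.interp(tt,np.arange(N+1)*h,X);v=np.gradient(c,h/n);vs=0;th,w=th0,w0;H=[]
    for i in range(len(tt)):
        a=(v[i]-vs)/lag*(h/n>=lag) if False else (v[i]-vs)*(1-np.exp(-h/n/lag))/(h/n)
        vs+=a*h/n
        w+=(-om**2*np.sin(th)-a*np.cos(th)/L)*h/n;th+=w*h/n;H.append((th,w))
    return np.array(H)
def cost(x):
    H=sim(x);e=H[-1];d2=np.diff(np.r_[0,0,x,x[-1]],2)
    return 100*(e[0]**2+(e[1]/om)**2)+3*(d2**2).sum()*100+50*np.maximum(abs(H[:,0])-.36,0).sum()**2
x0=dist*(1-np.cos(np.pi*np.arange(1,N+1)/N))/2
cons=[{"type":"eq","fun":lambda x:x[-1]-dist},{"type":"ineq","fun":lambda x:.05-abs(np.diff(np.r_[0,x]))}]
s=minimize(cost,x0,method="SLSQP",bounds=[(-.02,xmax)]*N,constraints=cons,options={"maxiter":300})
H=sim(s.x);print(s.success,"end amp",np.hypot(H[-1,0],H[-1,1]/om).round(4),"max",abs(H[:,0]).max().round(3))
print("units",np.round(s.x/.2,3).tolist());print("th per row",H[n-1::n,0].round(3).tolist(),"w",H[n-1::n,1].round(2).tolist())
E
time python3 plan.py -.34 .5 .165 8; python3 plan.py -.34 .5 .165 16
```

```text
True end amp 0.0165 max 0.332
units [-0.004, 0.063, 0.224, 0.443, 0.654, 0.795, 0.841, 0.825]
th per row [-0.195, 0.008, 0.155, 0.19, 0.133, 0.047, -0.008, -0.017, -0.016, -0.01] w [1.61, 1.66, 0.88, -0.1, -0.73, -0.75, -0.35, 0.03, 0.02, 0.07]
True end amp 0.0061 max 0.332
units [0.012, 0.06, 0.148, 0.258, 0.363, 0.435, 0.461, 0.446, 0.417, 0.405, 0.433, 0.506, 0.609, 0.713, 0.79, 0.825]
th per row [-0.202, 0.011, 0.196, 0.274, 0.226, 0.09, -0.063, -0.161, -0.173, -0.11, -0.017, 0.058, 0.086, 0.069, 0.032, 0.003, -0.005, -0.006] w [1.55, 1.79, 1.2, 0.16, -0.82, -1.31, -1.15, -0.51, 0.23, 0.73, 0.79, 0.49, 0.05, -0.27, -0.35, -0.21, -0.02, 0.01]
real	0m1.051s
user	0m1.544s
sys	0m0.116s
```

Emit:
step_arm(
  increments=[
    {"dp": [0,-0.025,0],"delta_rot": [0,0,0],"jaw": 0.8},
    {"dp": [0,-0.05,0],"delta_rot": [0,0,0],"jaw": 0.8},
  ],
)

```text
time_s: 5.95
tcp_pos: [0.59, 0.1675, 0.3049]
tool_rot: [0.001, 0.073, 0.997, 0.001]
contact_force: [3.0, 4.4, 5.3]
gripper_width: 0.0294
grip_force: 61.6
```

```bash
python3 q.py 1
```

```text
5.95 s -0.1694 [3.  4.4 5.3] [-0.36  -0.316] [(162, 138), (639, 147)]
```

Emit:
step_arm(
  increments=[
    {"dp": [0,-0.025,0],"delta_rot": [0,0,0],"jaw": 0.8},
  ],
)

```text
time_s: 6.12
tcp_pos: [0.5893, 0.1627, 0.3049]
tool_rot: [0.001, 0.072, 0.997, 0.001]
contact_force: [2.1, 4.5, 6.0]
gripper_width: 0.0294
grip_force: 61.6
```

```bash
python3 q.py 1
```

```text
6.125 s -0.1646 [2.1 4.5 6. ] [-0.36  -0.316] [(162, 138), (639, 147)]
```

Emit:
step_arm(
  increments=[
    {"dp": [0,-0.02,0],"delta_rot": [0,0,0],"jaw": 0.8},
  ],
)

```text
time_s: 6.3
tcp_pos: [0.5887, 0.1587, 0.3049]
tool_rot: [0.001, 0.073, 0.997, 0.001]
contact_force: [3.4, 4.3, 5.4]
gripper_width: 0.0294
grip_force: 61.6
```

```bash
python3 q.py 1
```

```text
6.3 s -0.1605 [3.4 4.3 5.4] [-0.36  -0.316] [(162, 138), (639, 147)]
```

Emit:
step_arm(
  increments=[
    {"dp": [0,-0.02,0],"delta_rot": [0,0,0],"jaw": 0.8},
  ],
)

```text
time_s: 6.48
tcp_pos: [0.5881, 0.1547, 0.3049]
tool_rot: [0.001, 0.073, 0.997, 0.001]
contact_force: [3.5, 4.7, 5.2]
gripper_width: 0.0292
grip_force: 61.6
```

```bash
python3 q.py 1
```

```text
6.475 s -0.1565 [3.5 4.7 5.2] [-0.312 -0.305] [(152, 138), (636, 147)]
```

```bash
python3 q.py 1
```

```text
6.525 s -0.1556 [1.4 2.5 5.7] [-0.255 -0.246] [(140, 139), (620, 145)]
```

```bash
python3 plan.py -.172 1.66 .1605 8; python3 plan.py -.172 1.66 .1605 8 1.17; python3 plan.py -.172 1.66 .1605 12
```

```text
True end amp 0.0106 max 0.192
units [0.089, 0.26, 0.471, 0.666, 0.798, 0.848, 0.834, 0.802]
th per row [0.021, 0.157, 0.19, 0.137, 0.051, -0.012, -0.029, -0.014, -0.005, 0.002] w [1.55, 0.8, -0.1, -0.69, -0.76, -0.43, -0.02, 0.17, 0.05, 0.06]
True end amp 0.0136 max 0.207
units [0.078, 0.242, 0.457, 0.665, 0.81, 0.866, 0.846, 0.802]
th per row [0.027, 0.169, 0.205, 0.149, 0.055, -0.016, -0.036, -0.02, -0.01, -0.002] w [1.6, 0.85, -0.09, -0.73, -0.83, -0.49, -0.03, 0.2, 0.05, 0.07]
True end amp 0.0084 max 0.216
units [0.073, 0.216, 0.398, 0.572, 0.698, 0.756, 0.753, 0.723, 0.702, 0.714, 0.758, 0.802]
th per row [0.028, 0.175, 0.214, 0.152, 0.042, -0.049, -0.081, -0.053, -0.001, 0.035, 0.036, 0.015, 0.007, 0.002] w [1.62, 0.87, -0.1, -0.81, -0.97, -0.62, -0.05, 0.37, 0.44, 0.21, -0.1, -0.21, -0.03, -0.05]
```

Emit:
step_arm(
  increments=[
    {"dp": [0,-0.088,0],"delta_rot": [0,0,0],"jaw": 0.8},
    {"dp": [0,-0.257,0],"delta_rot": [0,0,0],"jaw": 0.8},
    {"dp": [0,-0.468,0],"delta_rot": [0,0,0],"jaw": 0.8},
    {"dp": [0,-0.665,0],"delta_rot": [0,0,0],"jaw": 0.8},
    {"dp": [0,-0.8,0],"delta_rot": [0,0,0],"jaw": 0.8},
    {"dp": [0,-0.85,0],"delta_rot": [0,0,0],"jaw": 0.8},
    {"dp": [0,-0.835,0],"delta_rot": [0,0,0],"jaw": 0.8},
    {"dp": [0,-0.802,0],"delta_rot": [0,0,0],"jaw": 0.8},
  ],
)

```text
time_s: 7.58
tcp_pos: [0.5647, -0.0057, 0.3048]
tool_rot: [0.001, 0.074, 0.997, -0.001]
contact_force: [2.2, -4.1, 7.8]
gripper_width: 0.0294
grip_force: 61.8
```

```bash
sed -i 's/^    st=r.get_state();print/    st=r.get_state();im=r.snapshot("wrist");print/;s/swing(r.snapshot("wrist"),/swing(im,/' q.py; echo 'cv2.imwrite("pics/q.png",im["image"])' >> q.py; python3 q.py 8
```

```text
7.575 s 0.0056 [ 2.2 -4.1  7.8] [-0.009 -0.003] [(85, 142), (559, 141)]
7.625 s 0.004 [ 2.3 -1.3  7.5] [-0.022 -0.012] [(88, 141), (561, 141)]
7.675 s 0.004 [2.8 0.1 7.6] [-0.035 -0.024] [(91, 141), (564, 141)]
7.725 s 0.004 [ 3.1 -1.3  8.1] [-0.048 -0.042] [(94, 141), (568, 142)]
7.775 s 0.004 [ 3.8 -1.   7.2] [-0.056 -0.054] [(96, 141), (571, 142)]
7.825 s 0.004 [ 2.9 -0.2  6.7] [-0.061 -0.058] [(97, 141), (572, 142)]
7.875 s 0.004 [2.4 0.2 7.6] [-0.065 -0.062] [(98, 141), (573, 142)]
7.925 s 0.004 [3.  0.3 7.1] [-0.065 -0.062] [(98, 141), (573, 142)]
```

View pics/q.png

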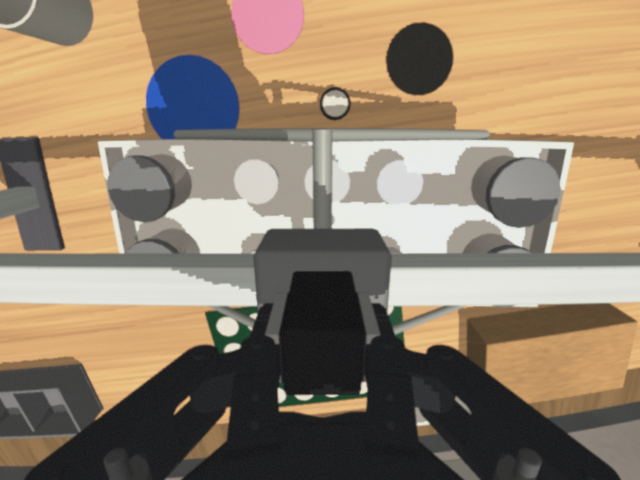

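The tray now hangs over the mat, clear of the catch, with the rim at (98,141) to (573,142) and about 0.06 rad of swing left. I'll record a full period to fit the period and phase.

```bash
cat > fit.py <<'E'
from h import *
from bench import r
import sys
from scipy.optimize import least_squares
n=int(sys.argv[1]);t=[];y=[]
for _ in range(n):
    st=r.get_state();im=r.snapshot("wrist");t.append(st["time_s"]);y.append(swing(im,st["tcp_pos"])[0].mean())
t=np.array(t);y=np.array(y);te=r.get_state()["time_s"]
T0=float(sys.argv[2]) if len(sys.argv)>2 else None
f=lambda p:p[0]+p[1]*np.cos(2*np.pi/(T0 or p[3])*(t-te))+p[2]*np.sin(2*np.pi/(T0 or p[3])*(t-te))-y
s=least_squares(f,[0,.05,0,1.13]);p=s.x;T=T0 or p[3]
print("T",round(T,3),"off",p[0].round(4),"amp",np.hypot(p[1],p[2]).round(4),"rms",np.sqrt((s.fun**2).mean()).round(4),"at te",round(te,3),"th",p[1].round(4),"w",(p[2]*2*np.pi/T).round(4),"s",round(trav(st["tcp_pos"]),4))
E
python3 fit.py 26
```

```text
T 1.152 off -0.0076 amp 0.0565 rms 0.0011 at te 9.275 th -0.0165 w 0.2951 s 0.004
```

```bash
python3 plan.py -.0165 .295 .001 8 1.152 .1
```

```text
True end amp 0.0032 max 0.047
units [0.002, 0.013, 0.034, 0.053, 0.06, 0.049, 0.026, 0.005]
th per row [0.021, 0.044, 0.043, 0.021, -0.004, -0.018, -0.017, -0.006, -0.003, -0.001] w [0.29, 0.11, -0.1, -0.22, -0.2, -0.07, 0.06, 0.1, 0.01, 0.02]
```

Emit:
step_arm(
  increments=[
    {"dp": [0,-0.002,0],"delta_rot": [0,0,0],"jaw": 0.8},
    {"dp": [0,-0.013,0],"delta_rot": [0,0,0],"jaw": 0.8},
    {"dp": [0,-0.034,0],"delta_rot": [0,0,0],"jaw": 0.8},
    {"dp": [0,-0.053,0],"delta_rot": [0,0,0],"jaw": 0.8},
    {"dp": [0,-0.06,0],"delta_rot": [0,0,0],"jaw": 0.8},
    {"dp": [0,-0.049,0],"delta_rot": [0,0,0],"jaw": 0.8},
    {"dp": [0,-0.026,0],"delta_rot": [0,0,0],"jaw": 0.8},
    {"dp": [0,-0.005,0],"delta_rot": [0,0,0],"jaw": 0.8},
  ],
)

```text
time_s: 10.28
tcp_pos: [0.5647, -0.0062, 0.3048]
tool_rot: [0.001, 0.073, 0.997, -0.001]
contact_force: [2.5, -3.7, 7.9]
gripper_width: 0.0297
grip_force: 61.8
```

```bash
python3 - <<'E'
from bench import r
from h import *
d={n:r.snapshot(n) for n in("side","top")};pickle.dump(d,open("s1.pkl","wb"))
for n in d: print(n,proj(d[n],[[.5646,-.005,.042],[.5646,-.005,.347],[.5646,-.005,.004]]))
a=d["side"]["image"][150:390,230:440];b=d["top"]["image"][150:290,200:420]
can=np.zeros((560,800,3),np.uint8)
A=cv2.resize(a,None,fx=2,fy=2);B=cv2.resize(b,None,fx=1.7,fy=1.7);can[:A.shape[0],:A.shape[1]]=A;can[:B.shape[0],421:421+B.shape[1]]=B
cv2.imwrite("pics/c2.png",can)
E
python3 fit.py 12 1.152
```

```text
side [[335.13869293 275.13254146]
 [341.8649096  156.34008098]
 [334.49186567 286.592077  ]]
top [[307.18082195 234.47479546]
 [302.6992967  198.20164001]
 [307.60528307 237.91073936]]
T 1.152 off -0.006 amp 0.0006 rms 0.0007 at te 10.975 th -0.0005 w 0.002 s 0.0053
```

View pics/c2.png

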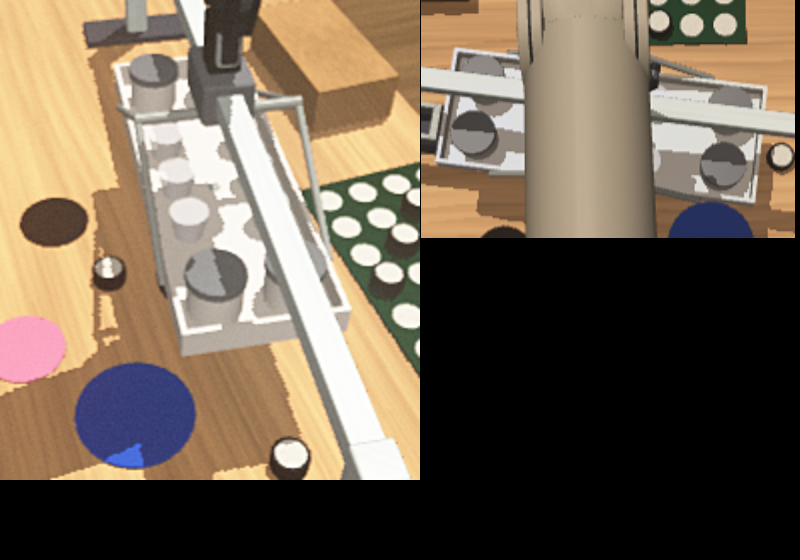

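The top camera is blocked by the arm. The side crop shows the tray hanging level, with the discs, jar and game board undisturbed. The swing is 0.0006 rad. I'll cross-check the mat's centre with an earlier wrist view that shows the mat's leading edge.

```bash
python3 - <<'E'
from h import *
from scipy.optimize import least_squares
s=pickle.load(open("w3.pkl","rb"));s["image"]=cv2.imread("pics/w4.png")
s["extrinsics"]=s["extrinsics"].copy();s["extrinsics"][:3,3]+=np.array([.5928,.1869,.3049])-[.6011,.2434,.3049]
g=s["image"].max(2).astype(float)
E=[]
for y in range(160,216,3):
    c=g[y,125:150];i=np.where((c[:-1]>70)&(c[1:]<=70))[0]
    if len(i): E.append((125+i[0]+(c[i[0]]-70)/(c[i[0]]-c[i[0]+1]),y))
E=np.array(E);print(np.round(E[:,0],1))
P=plane(s,E,.004)[:,:2]
for free in(0,1):
    f=least_squares(lambda q:np.hypot(*(P-q[:2]).T)-.06,[.565,-.005],loss="soft_l1",f_scale=.001)
print("mat wrist",f.x,"s",trav([*f.x,0]),"rms",np.sqrt(f.fun.var()))
# on the rail line (x'=0): s from each edge point
S=-(np.c_[P,P[:,0]*0]-P0)@RY;X=(np.c_[P,P[:,0]*0]-P0)@RX
print("centre s if on rail",np.median(S-np.sqrt(.06**2-X**2)))
E
```

```text
[146.6 143.9 142.2 140.9 139.8 139.  138.5 138.  138.1 138.4 138.6 139.1
 140.  140.8 141.9 143.4 145.  147.4]
mat wrist [5.64081091e-01 2.79607677e-04] s -0.0002162444616800264 rms 0.0002483590762873803
centre s if on rail -0.00012696000715622588
```

```bash
python3 - <<'E'
from h import *
d=pickle.load(open("s1.pkl","rb"));T,S=d["top"],d["side"]
c=np.array([(456,50),(438,165),(768,87),(752,202)],float);uv=(c-[421,0]+.5)/1.7-.5+[200,150]
P=plane(T,uv,.165);print("top: corner s",np.round(-(P-P0)@RY,4),"x'",np.round((P-P0)@RX,4),"centre",trav(P.mean(0)),(P.mean(0)-P0)@RX,"mat s",trav([.565,-.0046,0]))
c=np.array([(182,334),(350,308),(115,65)],float);uv=(c+.5)/2-.5+[230,150]
P=plane(S,uv,.165);print("side corner s",np.round(-(P-P0)@RY,4),"x'",np.round((P-P0)@RX,4),"mat s",trav([.5646,-.0055,0]))
A=cv2.resize(T["image"][170:280,200:225],None,fx=5,fy=5,interpolation=cv2.INTER_CUBIC);B=cv2.resize(T["image"][170:280,385:410],None,fx=5,fy=5,interpolation=cv2.INTER_CUBIC)
C=cv2.resize(S["image"][290:340,312:412],None,fx=5,fy=5,interpolation=cv2.INTER_CUBIC)
can=np.zeros((560,800,3),np.uint8);can[:550,:125]=A;can[:550,130:255]=B;can[:250,260:760]=C
D=cv2.resize(S["image"][172:222,277:327],None,fx=5,fy=5,interpolation=cv2.INTER_CUBIC);can[260:510,260:510]=D
cv2.imwrite("pics/c3.png",can)
E
```

```text
top: corner s [-0.1908 -0.1888  0.2069  0.2028] x' [ 0.071  -0.0791  0.0736 -0.0746] centre 0.007541957112272581 -0.0022770340046543358 mat s 0.004479736079196072
side corner s [ 0.2057  0.2049 -0.1921] x' [-0.0748  0.0742 -0.0734] mat s 0.005428029838868963
```

View pics/c3.png

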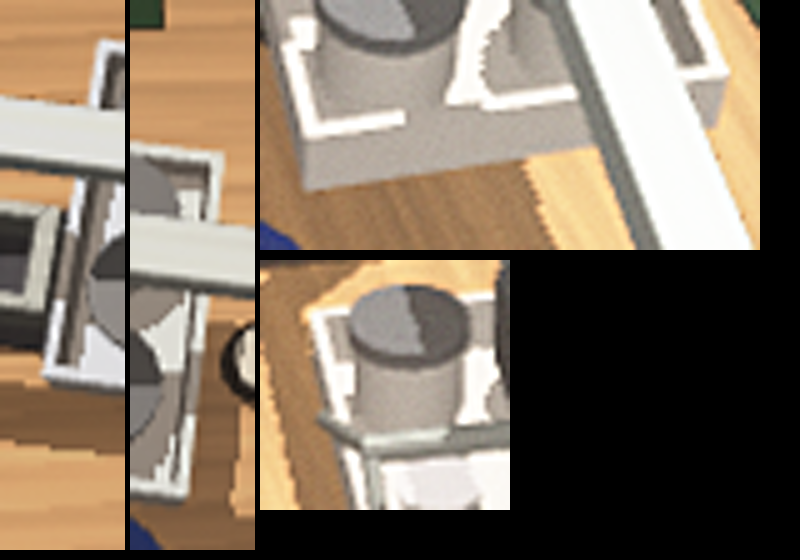

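The crop gives outer rim corners at top-view pixels (220.0,177.6), (208.6,244.5), (403.0,200.6) and (395.8,267.3), and side-view pixels (320.2,317.2), (405.2,304.4) and (286.6,181.6).

```bash
python3 - <<'E'
from h import *
d=pickle.load(open("s1.pkl","rb"))
for n,uv in(("top",[(220.0,177.6),(208.6,244.5),(403,200.6),(395.8,267.3)]),("side",[(320.2,317.2),(405.2,304.4),(286.6,181.6)])):
    P=plane(d[n],uv,.165);print(n,np.round(-(P-P0)@RY,4),np.round((P-P0)@RX,4))
E
python3 fit.py 10 1.152
```

```text
top [-0.1922 -0.1921  0.2049  0.2052] [ 0.0745 -0.0745  0.0741 -0.0714]
side [ 0.2064  0.2064 -0.1949] [-0.0759  0.0745 -0.0745]
T 1.152 off -0.008 amp 0.0016 rms 0.0004 at te 11.475 th 0.0014 w -0.0047 s 0.0053
```

Emit:
step_arm(
  increments=[
    {"dp": [0,0.001,0],"delta_rot": [0,0,0],"jaw": 0.8},
    {"dp": [0,0.002,0],"delta_rot": [0,0,0],"jaw": 0.8},
    {"dp": [0,0.003,0],"delta_rot": [0,0,0],"jaw": 0.8},
    {"dp": [0,0.004,0],"delta_rot": [0,0,0],"jaw": 0.8},
    {"dp": [0,0.005,0],"delta_rot": [0,0,0],"jaw": 0.8},
    {"dp": [0,0.006,0],"delta_rot": [0,0,0],"jaw": 0.8},
    {"dp": [0,0.007,0],"delta_rot": [0,0,0],"jaw": 0.8},
    {"dp": [0,0.008,0],"delta_rot": [0,0,0],"jaw": 0.8},
  ],
)

```text
time_s: 12.48
tcp_pos: [0.5649, -0.0047, 0.3049]
tool_rot: [0.001, 0.073, 0.997, -0.001]
contact_force: [2.3, -3.8, 7.3]
gripper_width: 0.0295
grip_force: 61.8
```

```bash
python3 fit.py 23 1.152
```

```text
T 1.152 off -0.0069 amp 0.0017 rms 0.0008 at te 13.625 th 0.0016 w 0.0039 s 0.0045
```

Still, to within 0.002 rad. Now I'll hold for a bit over 3 s.

Emit:
step_arm(
  increments=[
    {"dp": [0,0,0],"delta_rot": [0,0,0],"jaw": 0.8},
    {"dp": [0,0,0],"delta_rot": [0,0,0],"jaw": 0.8},
    {"dp": [0,0,0],"delta_rot": [0,0,0],"jaw": 0.8},
    {"dp": [0,0,0],"delta_rot": [0,0,0],"jaw": 0.8},
    {"dp": [0,0,0],"delta_rot": [0,0,0],"jaw": 0.8},
    {"dp": [0,0,0],"delta_rot": [0,0,0],"jaw": 0.8},
    {"dp": [0,0,0],"delta_rot": [0,0,0],"jaw": 0.8},
    {"dp": [0,0,0],"delta_rot": [0,0,0],"jaw": 0.8},
  ],
)

```text
time_s: 14.62
tcp_pos: [0.5649, -0.0046, 0.3049]
tool_rot: [0.001, 0.073, 0.997, -0.001]
contact_force: [1.7, -3.3, 7.6]
gripper_width: 0.0294
grip_force: 61.8
```

Emit:
step_arm(
  increments=[
    {"dp": [0,0,0],"delta_rot": [0,0,0],"jaw": 0.8},
    {"dp": [0,0,0],"delta_rot": [0,0,0],"jaw": 0.8},
    {"dp": [0,0,0],"delta_rot": [0,0,0],"jaw": 0.8},
    {"dp": [0,0,0],"delta_rot": [0,0,0],"jaw": 0.8},
    {"dp": [0,0,0],"delta_rot": [0,0,0],"jaw": 0.8},
    {"dp": [0,0,0],"delta_rot": [0,0,0],"jaw": 0.8},
    {"dp": [0,0,0],"delta_rot": [0,0,0],"jaw": 0.8},
    {"dp": [0,0,0],"delta_rot": [0,0,0],"jaw": 0.8},
  ],
)

```text
time_s: 15.62
tcp_pos: [0.5649, -0.0047, 0.3048]
tool_rot: [0.001, 0.073, 0.997, -0.001]
contact_force: [2.7, -3.9, 7.9]
gripper_width: 0.0295
grip_force: 61.8
```

Emit:
step_arm(
  increments=[
    {"dp": [0,0,0],"delta_rot": [0,0,0],"jaw": 0.8},
    {"dp": [0,0,0],"delta_rot": [0,0,0],"jaw": 0.8},
    {"dp": [0,0,0],"delta_rot": [0,0,0],"jaw": 0.8},
    {"dp": [0,0,0],"delta_rot": [0,0,0],"jaw": 0.8},
    {"dp": [0,0,0],"delta_rot": [0,0,0],"jaw": 0.8},
    {"dp": [0,0,0],"delta_rot": [0,0,0],"jaw": 0.8},
    {"dp": [0,0,0],"delta_rot": [0,0,0],"jaw": 0.8},
    {"dp": [0,0,0],"delta_rot": [0,0,0],"jaw": 0.8},
  ],
)

```text
time_s: 16.62
tcp_pos: [0.5649, -0.0046, 0.3048]
tool_rot: [0.001, 0.073, 0.997, -0.001]
contact_force: [1.4, -3.9, 7.8]
gripper_width: 0.029
grip_force: 61.8
```

Emit:
step_arm(
  increments=[
    {"dp": [0,0,0],"delta_rot": [0,0,0],"jaw": 0.6},
    {"dp": [0,0,0],"delta_rot": [0,0,0],"jaw": 0.5},
    {"dp": [0,0,0],"delta_rot": [0,0,0],"jaw": 0.4},
    {"dp": [0,0,0],"delta_rot": [0,0,0],"jaw": 0.2},
    {"dp": [0,0,0],"delta_rot": [0,0,0],"jaw": 0},
    {"dp": [0,0,0],"delta_rot": [0,0,0],"jaw": 0},
    {"dp": [0,0,0],"delta_rot": [0,0,0],"jaw": 0},
  ],
  force=20,
)

```text
time_s: 17.5
tcp_pos: [0.5645, -0.0042, 0.3043]
tool_rot: [0.0, 0.073, 0.997, 0.0]
contact_force: [0.2, -0.2, -0.3]
gripper_width: 0.0853
grip_force: 0.0
```

```bash
python3 fit.py 12 1.152; python3 -c "
from bench import r
s=r.get_state();print(s['gripper_width'],s['grip_force'],s['contact_force'],s['time_s'])"
```

```text
T 1.152 off -0.0057 amp 0.0012 rms 0.0005 at te 18.1 th -0.0005 w -0.0058 s 0.0041
0.08527539320861269 0.0 [-0.39521443  0.74802664  0.62368905] 18.1
```

Open, free of contact and still at rest. I'll lift straight up, then take a last look.

Emit:
step_arm(
  increments=[
    {"dp": [0,0,-0.05],"delta_rot": [0,0,0],"jaw": 0},
    {"dp": [0,0,-0.15],"delta_rot": [0,0,0],"jaw": 0},
    {"dp": [0,0,-0.3],"delta_rot": [0,0,0],"jaw": 0},
    {"dp": [0,0,-0.45],"delta_rot": [0,0,0],"jaw": 0},
    {"dp": [0,0,-0.55],"delta_rot": [0,0,0],"jaw": 0},
    {"dp": [0,0,-0.6],"delta_rot": [0,0,0],"jaw": 0},
    {"dp": [0,0,-0.6],"delta_rot": [0,0,0],"jaw": 0},
  ],
)

```text
time_s: 18.98
tcp_pos: [0.5647, -0.0042, 0.4247]
tool_rot: [0.0, 0.073, 0.997, 0.0]
contact_force: [-0.1, -0.2, -0.3]
gripper_width: 0.0854
grip_force: 0.0
```

```bash
python3 - <<'E'
from bench import r
from h import *
w=r.snapshot("wrist");s=r.snapshot("side");e=pickle.load(open("s0.pkl","rb"))["side"]
g=[]
for _ in range(7): g.append(r.snapshot("side")["image"])
df=[cv2.absdiff(g[0],x)[150:330,270:420].mean().round(2) for x in g[1:]];print("motion diffs",df,r.get_state()["time_s"])
cv2.imwrite("pics/end.png",np.hstack([cv2.resize(w["image"],(400,300)),cv2.resize(s["image"],(400,300))]))
E
```

```text
motion diffs [np.float64(2.49), np.float64(2.53), np.float64(2.54), np.float64(2.55), np.float64(2.58), np.float64(2.6)] 19.425
```

View pics/end.png

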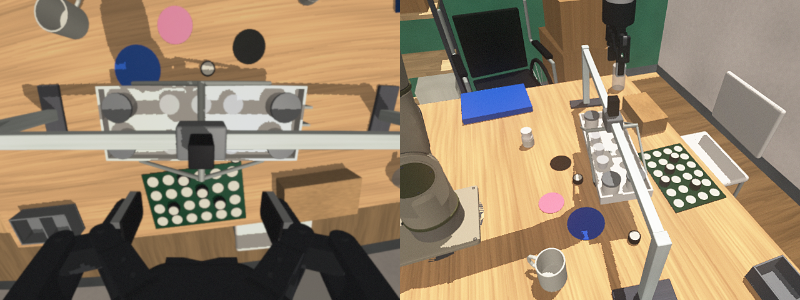

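The gripper is clear above the block, the tray hangs level and still, and the mug, jar and discs are where they were (constant image noise only). Handing in.

```bash
python3 -c "
from bench import r
print(r.sign_off())"
```

```text
the job is handed in; nothing more can be done
None
```

The job is handed in at 19.4 s: the tray hangs over the mat within about 2 mm of centre, still to about 0.002 rad for over 3 s before release, with the arm clear and nothing seen disturbed; no verdict was returned.

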